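# Bring the last casting flask out of the burn-out oven

### The job

Pull the bench oven's drop-down door all the way down until it lies level, take out the steel flask and stand it upright on the cooling tile, midway between the tall and the short flask and in line with them. Then push the oven door fully shut again. Do not shift the two flasks already cooling or anything else on the bench.

Things in the scene. Friction and masses are not known exactly. Their poses are not given: they have to be found in the camera images.
- oven: Fixed grey bench oven, 280 deep, 360 wide, 207 mm high (roof box to 247). Origin: centre of underside; -x points out of its front, y along its width. Chamber floor 60 mm up, from x = -140 (front edge) to 115 mm, clear width 310. Side walls lean back 30 deg from the front edge, so the roof (187 to 207 mm up) starts only at x = -55 mm: with the door down the floor's front is open from above.
- oven_door (a joint): Door angle about its bottom hinge, rad: 0 = shut (leaning back 30 deg from vertical), grows as it comes down, 2.09 = fully down: level with the chamber floor, inner face up. It stays where it is left (about 5 N at the handle moves it). Panel 350 wide, 170 from hinge to top edge, 14 mm thick.
- door_handle (a point): Middle of the door's handle: round steel bar 12 mm thick, 120 long, parallel to the oven's width, on two thin end arms 36 mm beyond the door's top edge (30 mm gap) and 15 mm outward of its inner face; 207 mm from the hinge line. About 246 mm above the bench when shut, 45 when down. Axes turn with the door: z along it away from the hinge, -x outward.
- door_hinge (a point): Middle of the hinge line (parallel to the oven's width), 60 mm above the bench at the oven's front edge. Axes as the oven's.
- flask: The flask to bring out: solid upright steel cylinder with plaster-white top, 48 mm diameter, 50 mm high, about 0.3 kg, alone on the oven's floor just behind the door. Origin: centre of its underside, z up.
- tall_flask: The tall flask cooling on the tile: the same 48 mm diameter but 80 mm high. Origin: centre of its underside, z up.
- short_flask: The short flask cooling on the tile: 48 mm diameter, 30 mm high. Origin: centre of its underside, z up.
- tile: Flat heatproof cooling tile on the bench, 280 x 110 x 12 mm, does not move. Origin: centre of its underside; x along its length, y across, z up. The tall and short flask stand one near each end on its long centre line (either way round), 160 to 180 mm apart; top surface 12 mm above the bench.
- jar: Bystander: glass jar with steel lid, 56 mm diameter, 75 high. Origin: centre of underside.
- spool: Bystander: small copper wire spool, 48 mm diameter, 30 high. Origin: centre of underside.
- brush: Bystander: small brush lying on the bench, 150 mm long along its x axis.
- screwdriver: Bystander: screwdriver lying on the bench, 150 mm long along its x axis.
- ring_cone: Bystander: white ceramic ring cone on a round foot, 80 mm diameter, 122 high. Origin: centre of underside.
- dish: Bystander: small white ceramic bowl, 70 mm diameter, 30 high. Origin: centre of underside.
There are look-alikes about, which are no part of the job. What is shaped like the short_flask but black or turquoise is not meant.

How it is judged (in metres and radians):
On the way, in this order (a step that is already met when the one before it is completed fails the run):
1. the oven door is pulled fully down (within about 0.13 rad of level) (value of joint oven_door above 1.96 rad), for 0.2 s.
2. the flask stands released on the tile between the other two (horizontal distance between flask and tall_flask between 0.065 and 0.105 m and horizontal distance between flask and short_flask between 0.065 and 0.105 m and y of flask in the frame of tile between -0.02 and 0.02 m and z of flask in the frame of tile between 0.007 and 0.017 m and angle between flask's own z axis and vertical below 0.1 rad and contact force between flask and the fingers below 0.1 N and linear speed of flask below 0.02 m/s), for 0.3 s.
At the end, for the whole second after the job is handed in: The oven door is shut (within 0.05 rad) and the flask stands upright, released and at rest on the tile, between 65 and 105 mm (centre to centre) from each of the other two flasks and within 20 mm of the tile's long centre line; the other two flasks stand upright (all of step 2 and value of joint oven_door below 0.05 rad and angle between each of tall_flask, short_flask's own z axis and vertical below 0.1 rad); the robot touches nothing.
It fails at once if a cooling flask is shifted by more than 12 mm (distance of any of tall_flask, short_flask from where it was at the start of the episode above 0.012 m).
It fails at once if a bystander is shifted by more than 25 mm (distance of any of jar, spool, brush, screwdriver, ring_cone, dish from where it was at the start of the episode above 0.025 m).
It fails at once if the flask is tipped over (angle between flask's own z axis and vertical above 1 rad).
It also fails if it takes over 72 s, if anything falls off the work surface, if the arm or the gripper's body presses on something with over 40 N, if the wrist force passes 120 N, or if a joint passes its speed limit or range.

### The arm

A 7-joint arm with a two-finger parallel gripper is mounted at the origin on the work surface. World frame = base frame: x ahead of the robot, y to its left, z up, the work surface at z = 0. Lengths are in mm, angles in rad, forces in N, time in s.
With the tool pointing down it reaches from about 350 to 900 mm from the base axis. Payload 7.2 kg.
Tool frame: the origin (TCP) lies midway between the tips of the shut fingers; the grasp point (between the pads) lies r.pinch_z behind it (r.pinch_z is the distance from the TCP to the grasp point, in mm); z points along the fingers, y is the line along which they close (so a half turn about z gives the same grasp; the last joint's range is limited). The gripper opens to 88 mm and grips with 3 to 60 N. Pads are 20 mm wide; open, the fingers measure 115 mm over their backs; the gripper's body (75 mm by 178 mm) begins 61 mm behind the grasp point.
Start: joints at [-1.318, 0.411, -0.013, 1.596, 0.006, 1.134, -0.082], TCP at [197.088, 593.115, 222.653] pointing down, gripper open.
Joint ranges: [-2.95, 2.95], [-0.29, 1.99], [-1.47, 1.44], [0.14, 2.54], [-1.03, 4.17], [0.13, 1.85], [-2.86, 2.86]. Speed limits (rad/s): [2.39, 2.39, 3.01, 3.01, 3.14, 3.14, 3.14].

### API

Orientations are given as a 3x3 rotation matrix whose columns are the frame's x, y, z axes.
In Python, from station import r gives the robot as it stands.
- The arm moves only by the tool drive_tool, never from a script. Its argument "motion" is a list of rows, each an object with "dp": the shift along the tool's x, y, z in m, a list of three; "rot": the turn, a rotation vector about the tool's x, y, z in rad, a list of three; "hand": the closure, from 0 (fully open) to 1 (shut). In form: [{"dp": [dx, dy, dz], "rot": [rx, ry, rz], "hand": hand}, ...]. A call has exactly 8 rows; each row is the pose to reach, as a shift and turn from the pose commanded when the call began, along the tool's axes at that moment; what a row does not reach only later rows make up. A row lasts 1/12 s, in which the tool goes at most 41.7 mm and 7.16 degrees, less where a joint would pass 70% of its speed; a pose out of reach is approached as far as the arm can. A call with a gripper value outside its range is refused whole. The fingers move at their own pace and stop on an object; the grip force is fixed at half the most. Time passes only in rows, so rows that repeat a pose let the fingers close, or fill a call up. It gives the time, the measured TCP pose, the force, the opening and the grip force at its end, in the units of the state.
- r.get_obs(): the state, without advancing time (a new reading comes with each control period).
- r.capture(name): name is "scene" or "top" or "wrist"; returns a dict with "img" (480x640x3 uint8, red, green, blue), "depth" (480x640 float32, mm along the optical axis (not along the pixel's ray), 0 where there is no reading), "fx", "fy", "cx", "cy" (pixels), "pose" (4x4, takes a point from camera to world coordinates). Camera axes: x right, y down, z forward; pixel columns grow to the right and rows downward; lengths in mm; the calibration is good to about 2 mm. A picture is of the moment at which its call begins.
- r.close_job(): hands the job in; it is judged then, once.
The state is a dict: "clock": time; "joint_positions": joint angles; "qvel": joint speeds; "effort": joint torques, N m; "ee_pos": TCP position; "eef_rot": TCP orientation; "wrist_force": force on the tool from outside, world axes, zero at the start; "wrist_torque": the same for the moment, N m; "width": finger opening in mm; "grip_force": force on a finger pad.
Only numpy, scipy, OpenCV 4.12 (cv2) and the standard library are available. Lean on these libraries where they do the work, as an engineer would, in place of code of your own. Each camera call takes 0.05 s, during which the arm holds its last target. There are 200 camera calls.

## Working session

There is one attempt and no reset: what is moved stays moved. The work goes in short steps, Python scripts to look and compute and a tool call to move; the robot and the scene stay as the last step left them, time stands still between calls to the robot, and variables do not carry over. Pictures are saved under pics/ and viewed, at most 10 in all, crops included, and the job is handed in when it is done.

Besides the shell and the picture viewer there is one more tool, called after "Emit:" by a JSON object that holds its "name" and its "arguments", one argument or row to a line. drive_tool: Moves the arm, as the interface text tells. Its arguments: {"type":"object","properties":{"motion":{"type":"array","items":{"type":"object","properties":{"dp":{"type":"array","items":{"type":"number"}},"rot":{"type":"array","items":{"type":"number"}},"hand":{"type":"number"}}}}},"required":["motion"]}

```bash
ls; mkdir -p pics
cat > h.py <<'E'
import numpy as np, cv2
from station import r
def snap(n,f):
    c=r.capture(n); cv2.imwrite(f'pics/{f}.png',c['img'][:,:,::-1]); np.savez(f'pics/{f}.npz',**c); return c
def px(c,u,v,k=2):
    d=c['depth'][v-k:v+k+1,u-k:u+k+1]; d=np.median(d[d>0]) 
    p=np.array([(u-c['cx'])/c['fx']*d,(v-c['cy'])/c['fy']*d,d,1]); return (c['pose']@p)[:3]
def cloud(c):
    d=c['depth']; v,u=np.indices(d.shape)
    P=np.stack([(u-c['cx'])/c['fx']*d,(v-c['cy'])/c['fy']*d,d],-1)
    return P@c['pose'][:3,:3].T+c['pose'][:3,3]
E
python3 - <<'E'
from h import *
for n in('scene','top'): c=snap(n,n+'0'); print(c['pose'].round(2).tolist(),c['fx'])
o=r.get_obs(); print(o, r.pinch_z)
E
```

```text
pics
[[0.4, 0.75, -0.52, 1060.43], [0.92, -0.33, 0.24, -229.91], [0.01, -0.58, -0.82, 957.92], [0.0, 0.0, 0.0, 1.0]] 436.5944110185388
[[0.12, -0.97, 0.21, 292.78], [-0.99, -0.12, 0.02, -4.42], [0.01, -0.21, -0.98, 1292.73], [0.0, 0.0, 0.0, 1.0]] 514.3267823435622
{'clock': 0.1, 'joint_positions': array([-1.31820451,  0.41183948, -0.01270451,  1.59693678,  0.00558302,
        1.1342911 , -0.08221176]), 'qvel': array([-0.0005979 , -0.00183673,  0.00027328, -0.00214032,  0.00012077,
        0.00081577, -0.00170452]), 'effort': array([ 2.97545688e-03, -5.89097822e+01,  6.44058511e-01, -2.91710204e+01,
       -5.37420774e-02,  1.45580937e-02,  8.77482535e-05]), 'ee_pos': array([196.96849276, 592.68305223, 221.89066026]), 'eef_rot': array([[-9.48985508e-01,  3.15319471e-01, -3.68573903e-04],
       [ 3.15319674e-01,  9.48984493e-01, -1.39134937e-03],
       [-8.89486307e-05, -1.43658899e-03, -9.99998964e-01]]), 'wrist_force': array([-0.82241549, -0.05800528, -0.74359614]), 'wrist_torque': array([ 0.03166617, -0.02254486, -0.02075834]), 'grip_force': 0.0, 'width': 87.52605659802597} 18.700000000000003
```

View pics/scene0.png

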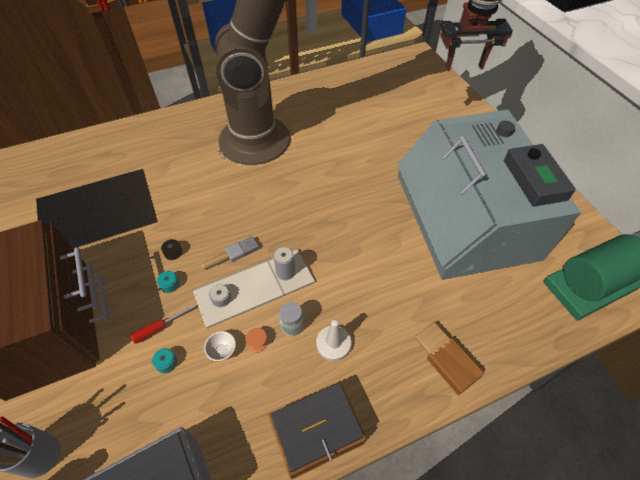

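View pics/top0.png

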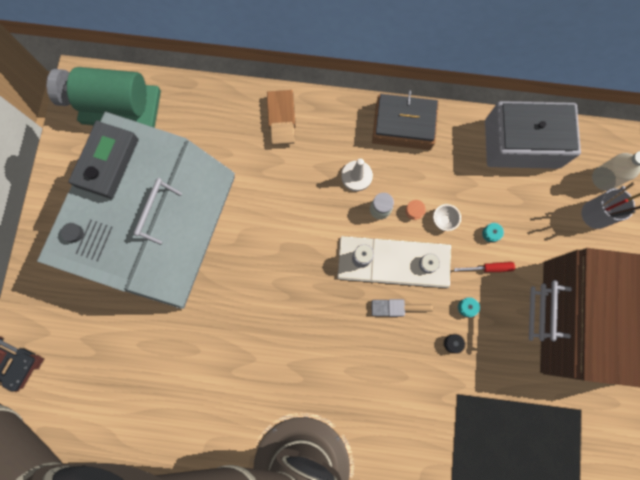

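Scene: the oven is at left in the top view, with its handle bar from (143,238) to (160,182) and its bottom front edge from (234,178) to (182,305). On the tile, the tall flask is at (363,255) and the short one at (430,263). I'll measure these next.

Run:
```python
from h import *
for f,pts in(('top0',dict(barA=(143,238),barB=(160,182),barM=(151,211),hA=(230,180),hB=(182,300),tall=(362,253),short=(430,261),t1=(344,281),t2=(447,284),t3=(344,243),t4=(448,246),door=(190,230),jar=(382,203),cone=(357,165))),('scene0',dict(tall=(284,254),short=(219,291),t2=(204,320),t4=(311,284),bar=(473,158)))):
    c=dict(np.load(f'pics/{f}.npz'))
    for k,(u,v) in pts.items(): print(f,k,px(c,u,v,1).round(1))
c=dict(np.load('pics/top0.npz'));P=cloud(c)
# door plane
m=np.zeros((480,640),np.uint8); cv2.fillPoly(m,[np.array([[185,165],[222,182],[182,290],[160,285]])],1)
Q=P[(m>0)&(c['depth']>0)]
for _ in range(4):
    ce=Q.mean(0);n=np.linalg.svd(Q-ce,full_matrices=False)[2][2]; Q=Q[abs((Q-ce)@n)<6]
print('door n',n*np.sign(n[2]),ce,len(Q))
# bar
m[:]=0; cv2.fillPoly(m,[np.array([[150,178],[172,182],[152,245],[132,240]])],1)
B=P[(m>0)&(P[...,2]>233)&(c['depth']>0)]; print('bar z>233',len(B),B.min(0),B.max(0),B.mean(0))
# flask tops by height
for nm,(u,v),lo,hi in(('tall',(362,253),84,100),('short',(430,261),34,50)):
    S=P[v-18:v+18,u-18:u+18].reshape(-1,3);S=S[(S[:,2]>lo)&(S[:,2]<hi)];(x,y),R=cv2.minEnclosingCircle(S[:,:2].astype(np.float32));print(nm,x,y,R,S.mean(0))
S=P[225:300,325:465];S=S[(S[...,2]>5)&(S[...,2]<20)];print('tile',cv2.minAreaRect(S[:,:2].astype(np.float32)),S[:,2].mean())
```

```text
top0 barA [462.2 396.8 206.6]
top0 barB [578.4 368.1 250.7]
top0 barM [522.8 390.2 209. ]
top0 hA [652.6 260.4  75.6]
top0 hB [347.6 325.2  77.7]
top0 tall [507.5 -81.3  93.4]
top0 short [ 517.5 -253.    41.2]
top0 t1 [ 4.476e+02 -4.980e+01 -1.000e-01]
top0 t2 [ 470.2 -305.8   10.5]
top0 t3 [541.6 -38.5  14.4]
top0 t4 [ 566.4 -300.9   12.9]
top0 door [506.1 321.4 129.2]
top0 jar [ 640.8 -118.3   73.4]
top0 cone [717.5 -45.6 110.4]
scene0 tall [508.3 -82.7  91.2]
scene0 short [ 513.9 -251.9   42.7]
scene0 t2 [ 554.4 -306.     9.6]
scene0 t4 [562.2 -37.7   2.6]
scene0 bar [537.6 377.8 251.9]
door n [-0.1756029  -0.85717068  0.4841715 ] [515.90459851 324.17995677 135.67491209] 3848
bar z>233 403 [459.19597559 361.35182859 233.60653626] [584.47824938 401.72595796 259.11798992] [521.0103664  382.95650813 250.94829386]
tall 507.252685546875 -85.4115219116211 23.837966918945312 [506.44046585 -85.12283262  92.08706873]
short 514.6849975585938 -253.9661407470703 24.487651824951172 [ 513.6708963  -253.11975292   41.91431652]
tile ((511.43572998046875, -172.8550567626953), (190.1660919189453, 355.5096435546875), 6.870874404907227) 11.907584053175887
```

```bash
cat >> h.py <<'E'
from scipy.spatial.transform import Rotation as Ro
def to(p,ydir=None,R=None):
    """print dp (m), rot from the current pose to TCP p, tool down, closing along ydir"""
    o=r.get_obs(); Rc=o['eef_rot']
    if ydir is not None:
        y=np.array([*ydir,0.]);y/=np.linalg.norm(y)
        c=[np.column_stack([np.cross(s*y,[0,0,-1.]),s*y,[0,0,-1.]]) for s in(1,-1)]
        for R in c: print('   rot',Ro.from_matrix(Rc.T@R).as_rotvec().round(3))
    print('dp',(Rc.T@(np.array(p)-o['ee_pos'])/1000).round(4),'at',o['ee_pos'].round(1),o['clock'])
E
python3 - <<'E'
from h import *
c=dict(np.load('pics/top0.npz'));P=cloud(c)
m=np.zeros((480,640),np.uint8); cv2.fillPoly(m,[np.array([[150,178],[172,182],[152,245],[132,240]])],1)
B=P[(m>0)&(P[...,2]>246)&(c['depth']>0)][:,:2]
o_=np.array([-.2007,-.9797]);w=np.array([.9797,-.2007])
print('w',np.percentile(B@w,[0,2,50,98,100]),'o',np.percentile(B@o_,[2,50,98]))
to([521.5,384,330],[.2007,.9797])
E
```

```text
w [370.28948495 373.43992154 433.75629588 494.90469555 497.208508  ] o [-487.19994703 -480.04690423 -475.30036192]
   rot [-0.001  0.    -0.119]
   rot [0.000e+00 2.000e-03 3.023e+00]
dp [-0.3738 -0.0959 -0.1079] at [197.  592.7 221.9] 0.1
```

Emit:
{"name": "drive_tool", "arguments": {
  "motion": [
    {"dp":[0,0,-0.04],"rot":[0,0,0],"hand":0},
    {"dp":[0,0,-0.08],"rot":[0,0,-0.03],"hand":0},
    {"dp":[-0.03,-0.01,-0.108],"rot":[0,0,-0.06],"hand":0},
    {"dp":[-0.068,-0.02,-0.108],"rot":[0,0,-0.09],"hand":0},
    {"dp":[-0.107,-0.03,-0.108],"rot":[0,0,-0.119],"hand":0},
    {"dp":[-0.146,-0.04,-0.108],"rot":[0,0,-0.119],"hand":0},
    {"dp":[-0.185,-0.05,-0.108],"rot":[0,0,-0.119],"hand":0},
    {"dp":[-0.224,-0.06,-0.108],"rot":[0,0,-0.119],"hand":0}
  ]
}}

```text
clock: 0.77
ee_pos: [392.0, 464.1, 330.5]
eef_rot: [[-0.98, 0.2, -0.0], [0.2, 0.98, -0.0], [0.0, -0.0, -1.0]]
wrist_force: [0.6, 0.8, -0.8]
width: 87.9
grip_force: 0.0
```

Run:
```python
from h import *
to([521.7,384,280],[.2007,.9797])
```

```text
rot [-0.    -0.     0.001]
   rot [ 0.    -0.    -3.141]
dp [-0.1431 -0.0525  0.0505] at [392.  464.1 330.5] 0.7667
```

Emit:
{"name": "drive_tool", "arguments": {
  "motion": [
    {"dp":[-0.038,-0.014,0],"rot":[0,0,0],"hand":0.5},
    {"dp":[-0.076,-0.028,0],"rot":[0,0,0],"hand":0.5},
    {"dp":[-0.114,-0.042,0],"rot":[0,0,0],"hand":0.5},
    {"dp":[-0.143,-0.0525,0.02],"rot":[0,0,0],"hand":0.5},
    {"dp":[-0.143,-0.0525,0.04],"rot":[0,0,0],"hand":0.5},
    {"dp":[-0.143,-0.0525,0.05],"rot":[0,0,0],"hand":0.5},
    {"dp":[-0.143,-0.0525,0.05],"rot":[0,0,0],"hand":0.5},
    {"dp":[-0.143,-0.0525,0.05],"rot":[0,0,0],"hand":0.5}
  ]
}}

```text
clock: 1.43
ee_pos: [518.9, 386.6, 280.3]
eef_rot: [[-0.98, 0.198, -0.002], [0.198, 0.98, -0.0], [0.002, -0.001, -1.0]]
wrist_force: [-0.9, 0.8, -0.2]
width: 44.0
grip_force: 0.0
```

Run:
```python
from h import *
snap('wrist','w1')
to([521.7,384,227])
```

```text
dp [-0.003  -0.0024  0.0543] at [519.3 386.9 281.4] 1.4833
```

View pics/w1.png

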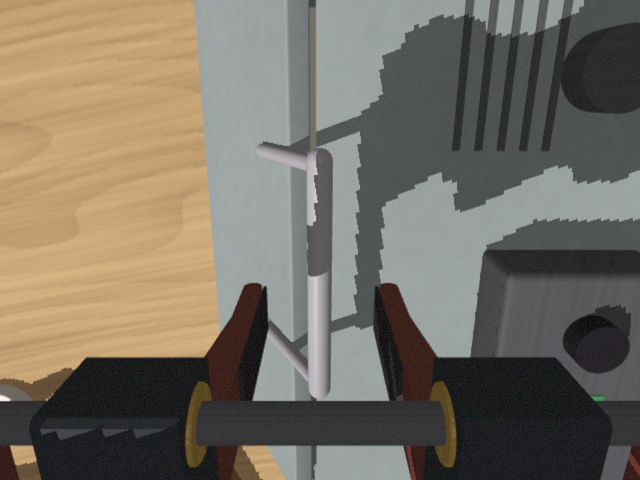

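The fingertips (258 and 383, row 290) straddle the bar (column 319, rows 155–395) centrally. Next I descend and grip.

Emit:
{"name": "drive_tool", "arguments": {
  "motion": [
    {"dp":[-0.001,0,0.03],"rot":[0,0,0],"hand":0.5},
    {"dp":[-0.002,0,0.054],"rot":[0,0,0],"hand":0.5},
    {"dp":[-0.002,0,0.054],"rot":[0,0,0],"hand":0.5},
    {"dp":[-0.002,0,0.054],"rot":[0,0,0],"hand":0.9},
    {"dp":[-0.002,0,0.054],"rot":[0,0,0],"hand":1},
    {"dp":[-0.002,0,0.054],"rot":[0,0,0],"hand":1},
    {"dp":[-0.002,0,0.054],"rot":[0,0,0],"hand":1},
    {"dp":[-0.002,0,0.054],"rot":[0,0,0],"hand":1}
  ]
}}

```text
clock: 2.15
ee_pos: [522.6, 385.4, 228.0]
eef_rot: [[-0.98, 0.2, 0.001], [0.2, 0.98, 0.001], [-0.001, 0.002, -1.0]]
wrist_force: [-0.4, 0.7, -0.9]
width: 14.3
grip_force: 0.0
```

Run:
```python
from h import *
o=r.get_obs(); print(o['ee_pos'],o['width'],o['grip_force'],o['wrist_force'])
# arc: handle radius/angle about hinge; (y_tool=-outward, z_tool=-up)
a0=np.arctan2(186,-90)
R=np.hypot(186,90)
for k in range(0,25):
    a=a0-k/24*2.11; s=R*np.cos(a)+90; u=R*np.sin(a)-186
    print(k,'y %.4f z %.4f'%(-s/1000,-u/1000))
```

```text
[522.64876183 385.44201549 227.99584312] 14.29922683981138 0.0 [-0.37365427  0.67060622 -0.86906213]
0 y 0.0000 z -0.0000
1 y -0.0167 z -0.0072
2 y -0.0339 z -0.0129
3 y -0.0516 z -0.0170
4 y -0.0696 z -0.0196
5 y -0.0877 z -0.0206
6 y -0.1059 z -0.0200
7 y -0.1239 z -0.0178
8 y -0.1417 z -0.0141
9 y -0.1590 z -0.0088
10 y -0.1759 z -0.0019
11 y -0.1920 z 0.0063
12 y -0.2074 z 0.0160
13 y -0.2219 z 0.0269
14 y -0.2353 z 0.0391
15 y -0.2477 z 0.0525
16 y -0.2588 z 0.0668
17 y -0.2686 z 0.0821
18 y -0.2770 z 0.0982
19 y -0.2840 z 0.1149
20 y -0.2895 z 0.1323
21 y -0.2935 z 0.1500
22 y -0.2958 z 0.1680
23 y -0.2966 z 0.1861
24 y -0.2958 z 0.2043
```

Emit:
{"name": "drive_tool", "arguments": {
  "motion": [
    {"dp":[0,0,0],"rot":[0,0,0],"hand":1},
    {"dp":[0,0,0],"rot":[0,0,0],"hand":1},
    {"dp":[0,-0.009,-0.004],"rot":[0,0,0],"hand":1},
    {"dp":[0,-0.0167,-0.0072],"rot":[0,0,0],"hand":1},
    {"dp":[0,-0.0253,-0.0102],"rot":[0,0,0],"hand":1},
    {"dp":[0,-0.0339,-0.0129],"rot":[0,0,0],"hand":1},
    {"dp":[0,-0.0516,-0.017],"rot":[0,0,0],"hand":1},
    {"dp":[0,-0.0696,-0.0196],"rot":[0,0,0],"hand":1}
  ]
}}

```text
clock: 2.82
ee_pos: [508.8, 319.1, 247.7]
eef_rot: [[-0.98, 0.199, 0.003], [0.199, 0.98, 0.005], [-0.002, 0.005, -1.0]]
wrist_force: [1.4, 3.8, 1.2]
width: 11.0
grip_force: 30.0
```

Emit:
{"name": "drive_tool", "arguments": {
  "motion": [
    {"dp":[0,-0.0181,-0.001],"rot":[0,0,0],"hand":1},
    {"dp":[0,-0.0363,-0.0004],"rot":[0,0,0],"hand":1},
    {"dp":[0,-0.0543,0.0018],"rot":[0,0,0],"hand":1},
    {"dp":[0,-0.0721,0.0055],"rot":[0,0,0],"hand":1},
    {"dp":[0,-0.0894,0.0108],"rot":[0,0,0],"hand":1},
    {"dp":[0,-0.1063,0.0177],"rot":[0,0,0],"hand":1},
    {"dp":[0,-0.1224,0.0259],"rot":[0,0,0],"hand":1},
    {"dp":[0,-0.1378,0.0356],"rot":[0,0,0],"hand":1}
  ]
}}

```text
clock: 3.48
ee_pos: [480.4, 182.2, 211.0]
eef_rot: [[-0.98, 0.2, 0.001], [0.2, 0.98, 0.002], [-0.0, 0.002, -1.0]]
wrist_force: [0.8, 4.8, -2.1]
width: 11.2
grip_force: 30.0
```

Emit:
{"name": "drive_tool", "arguments": {
  "motion": [
    {"dp":[0,-0.0145,0.0109],"rot":[0,0,0],"hand":1},
    {"dp":[0,-0.0279,0.0231],"rot":[0,0,0],"hand":1},
    {"dp":[0,-0.0403,0.0365],"rot":[0,0,0],"hand":1},
    {"dp":[0,-0.0514,0.0508],"rot":[0,0,0],"hand":1},
    {"dp":[0,-0.0612,0.0661],"rot":[0,0,0],"hand":1},
    {"dp":[0,-0.0696,0.0822],"rot":[0,0,0],"hand":1},
    {"dp":[0,-0.0766,0.0989],"rot":[0,0,0],"hand":1},
    {"dp":[0,-0.0821,0.1163],"rot":[0,0,0],"hand":1}
  ]
}}

```text
clock: 4.15
ee_pos: [464.3, 103.3, 94.1]
eef_rot: [[-0.98, 0.2, 0.001], [0.2, 0.98, 0.003], [-0.001, 0.003, -1.0]]
wrist_force: [0.6, 11.8, -1.4]
width: 11.1
grip_force: 30.0
```

Emit:
{"name": "drive_tool", "arguments": {
  "motion": [
    {"dp":[0,-0.003,0.0177],"rot":[0,0,0],"hand":1},
    {"dp":[0,-0.0045,0.0357],"rot":[0,0,0],"hand":1},
    {"dp":[0,-0.005,0.05],"rot":[0,0,0],"hand":1},
    {"dp":[0,-0.005,0.062],"rot":[0,0,0],"hand":1},
    {"dp":[0,-0.0045,0.07],"rot":[0,0,0],"hand":1},
    {"dp":[0,-0.004,0.073],"rot":[0,0,0],"hand":1},
    {"dp":[0,-0.004,0.073],"rot":[0,0,0],"hand":1},
    {"dp":[0,-0.004,0.073],"rot":[0,0,0],"hand":1}
  ]
}}

```text
clock: 4.82
ee_pos: [466.1, 97.7, 22.9]
eef_rot: [[-0.98, 0.201, 0.005], [0.201, 0.98, 0.001], [-0.005, 0.002, -1.0]]
wrist_force: [0.5, -0.7, 13.1]
width: 11.0
grip_force: 30.0
```

Run:
```python
from h import *
c=snap('top','top1')
to([462,94,26])
cv2.imwrite('pics/top1c.png',cv2.resize(c['img'][90:330,30:330,::-1],None,fx=2.5,fy=2.5))
```

```text
dp [ 0.0032 -0.0045 -0.0031] at [466.1  97.8  22.9] 4.8667
```

View pics/top1c.png

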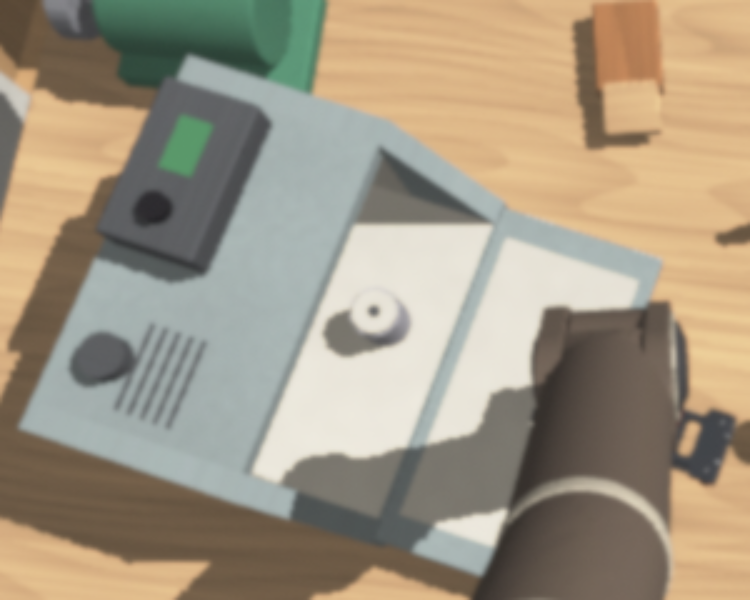

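The door is level. The flask top shows at crop (376,313), i.e. pixel (180,215).

Emit:
{"name": "drive_tool", "arguments": {
  "motion": [
    {"dp":[0,0,-0.003],"rot":[0,0,0],"hand":0.65},
    {"dp":[0,0,-0.003],"rot":[0,0,0],"hand":0.65},
    {"dp":[0,0,-0.003],"rot":[0,0,0],"hand":0.65},
    {"dp":[0,0,-0.03],"rot":[0,0,0],"hand":0.65},
    {"dp":[0,0,-0.07],"rot":[0,0,0],"hand":0.65},
    {"dp":[0,0,-0.11],"rot":[0,0,0],"hand":0.3},
    {"dp":[0,0,-0.15],"rot":[0,0,0],"hand":0},
    {"dp":[0,0,-0.18],"rot":[0,0,0],"hand":0}
  ]
}}

```text
clock: 5.53
ee_pos: [463.5, 97.4, 204.1]
eef_rot: [[-0.98, 0.201, 0.001], [0.201, 0.98, 0.0], [-0.001, 0.001, -1.0]]
wrist_force: [1.2, -0.4, -1.7]
width: 47.4
grip_force: 0.0
```

Run:
```python
from h import *
c=dict(np.load('pics/top1.npz'));P=cloud(c)
S=P[195:235,162:202].reshape(-1,3);S=S[(S[:,2]>104)&(S[:,2]<120)]
(x,y),R=cv2.minEnclosingCircle(S[:,:2].astype(np.float32));print(x,y,R,S.mean(0),len(S))
for u,v in((190,250),(240,200)): print(px(c,u,v))
x_=np.array([.2007,.9797]);y_=np.array([-.9797,.2007]);d=np.array([x,y])-[531.7,433.1];print('oven frame',d@x_,d@y_)
to([x,y,230],[.9797,-.2007]); print(r.get_obs()['joint_positions'].round(2))
```

```text
543.4717407226562 358.17645263671875 24.512107849121094 [543.50965873 357.02555864 110.4273555 ] 315
[469.53071188 331.5770938   61.96525155]
[608.77592149 230.80229454  61.15386   ]
oven frame -71.04001098876957 -26.569930341796834
   rot [1.000e-03 0.000e+00 1.571e+00]
   rot [-0.000e+00  1.000e-03 -1.571e+00]
dp [-0.0261  0.2716 -0.0257] at [463.5  97.4 204.1] 5.5333
[-0.51  0.17  0.22  1.99 -0.04  0.99  1.11]
```

Run:
```python
from h import *
c=r.capture('wrist');o=r.get_obs()
print('cam in tool frame',o['eef_rot'].T@(c['pose'][:3,3]-o['ee_pos']),(o['eef_rot'].T@c['pose'][:3,:3]).round(2))
xo=np.array([.2007,.9797,0]);w=np.array([.9797,-.2007,0])
for th in(30,40):
    t=np.radians(th); z=np.sin(t)*xo-np.cos(t)*np.array([0,0,1.]);
    for y in(w,-w):
        R=np.column_stack([np.cross(y,z),y,z]); print(th,Ro.from_matrix(o['eef_rot'].T@R).as_rotvec().round(3),R[:,0].round(2))
```

```text
cam in tool frame [  86.88282905   -0.34711855 -157.24331041] [[ 0.   -0.95 -0.3 ]
 [ 1.    0.   -0.  ]
 [ 0.   -0.3   0.95]]
30 [-0.401  0.412  1.534] [0.17 0.85 0.5 ]
30 [-0.412 -0.401 -1.531] [-0.17 -0.85 -0.5 ]
40 [-0.537  0.548  1.504] [0.15 0.75 0.64]
40 [-0.548 -0.537 -1.5  ] [-0.15 -0.75 -0.64]
```

```bash
cat >> h.py <<'E'
xo=np.array([.2007,.9797,0]);w=np.array([.9797,-.2007,0])
def tiltR(th,a=0):
    t=np.radians(th); A=Ro.from_rotvec([0,0,a]).as_matrix(); z=A@(np.sin(t)*xo-np.cos(t)*np.array([0,0,1.])); y=A@w
    return np.column_stack([np.cross(y,z),y,z])
def plan(G,R,n=1,back=0):
    """grasp point G, tool orientation R, retreat back mm: print dp, rot, and row fractions"""
    o=r.get_obs();Rc=o['eef_rot'];p=np.array(G)+(r.pinch_z-back)*R[:,2]
    dp=Rc.T@(p-o['ee_pos'])/1000; rv=Ro.from_matrix(Rc.T@R).as_rotvec()
    print('clock',o['clock'],'tcp',o['ee_pos'].round(1),'target',p.round(1),'q',o['joint_positions'].round(2),'F',o['wrist_force'].round(1),'grip',o['grip_force'],o['width'])
    for k in range(1,n+1): print(k,(dp*k/n).round(4),(rv*k/n).round(3))
E
python3 - <<'E'
from h import *
plan([543.5,357.5,90],tiltR(35),14,150)
E
```

```text
clock 5.5833 tcp [466.1  98.  208.8] target [528.4 283.7 197.6] q [-0.51  0.16  0.23  1.98 -0.04  0.99  1.11] F [2.3 0.3 4. ] grip 0.0 51.16893920154084
1 [-0.0017  0.0139  0.0009] [-0.034  0.034  0.109]
2 [-0.0034  0.0278  0.0018] [-0.067  0.069  0.217]
3 [-0.0051  0.0416  0.0026] [-0.101  0.103  0.326]
4 [-0.0067  0.0555  0.0035] [-0.134  0.137  0.434]
5 [-0.0084  0.0694  0.0044] [-0.168  0.172  0.543]
6 [-0.0101  0.0833  0.0053] [-0.201  0.206  0.651]
7 [-0.0118  0.0972  0.0062] [-0.235  0.24   0.76 ]
8 [-0.0135  0.1111  0.007 ] [-0.268  0.274  0.869]
9 [-0.0152  0.1249  0.0079] [-0.302  0.309  0.977]
10 [-0.0169  0.1388  0.0088] [-0.335  0.343  1.086]
11 [-0.0185  0.1527  0.0097] [-0.369  0.377  1.194]
12 [-0.0202  0.1666  0.0106] [-0.402  0.412  1.303]
13 [-0.0219  0.1805  0.0114] [-0.436  0.446  1.411]
14 [-0.0236  0.1944  0.0123] [-0.469  0.48   1.52 ]
```

Emit:
{"name": "drive_tool", "arguments": {
  "motion": [
    {"dp":[-0.002,0.014,-0.015],"rot":[-0.034,0.034,0.109],"hand":0},
    {"dp":[-0.003,0.028,-0.03],"rot":[-0.067,0.069,0.217],"hand":0},
    {"dp":[-0.005,0.042,-0.03],"rot":[-0.101,0.103,0.326],"hand":0},
    {"dp":[-0.007,0.056,-0.03],"rot":[-0.134,0.137,0.434],"hand":0},
    {"dp":[-0.008,0.069,-0.03],"rot":[-0.168,0.172,0.543],"hand":0},
    {"dp":[-0.01,0.083,-0.03],"rot":[-0.201,0.206,0.651],"hand":0},
    {"dp":[-0.012,0.097,-0.03],"rot":[-0.235,0.24,0.76],"hand":0},
    {"dp":[-0.0135,0.111,-0.03],"rot":[-0.268,0.274,0.869],"hand":0}
  ]
}}

```text
clock: 6.25
ee_pos: [499.1, 203.9, 230.5]
eef_rot: [[-0.455, 0.889, -0.056], [0.821, 0.443, 0.36], [0.345, 0.117, -0.931]]
wrist_force: [0.4, -0.2, -0.3]
width: 87.8
grip_force: 0.0
```

Run:
```python
from h import *
plan([543.5,357.5,90],tiltR(35),8,150)
```

```text
clock 6.25 tcp [499.1 203.9 230.5] target [528.4 283.7 197.6] q [-0.47  0.26  0.29  1.87 -0.51  1.07  0.55] F [ 0.4 -0.2 -0.3] grip 0.0 87.7679885381076
1 [0.0051 0.0072 0.0072] [-0.026  0.026  0.08 ]
2 [0.0102 0.0144 0.0144] [-0.052  0.052  0.16 ]
3 [0.0153 0.0216 0.0217] [-0.078  0.078  0.241]
4 [0.0204 0.0288 0.0289] [-0.104  0.104  0.321]
5 [0.0256 0.036  0.0361] [-0.13   0.13   0.401]
6 [0.0307 0.0432 0.0433] [-0.156  0.156  0.481]
7 [0.0358 0.0503 0.0505] [-0.182  0.181  0.561]
8 [0.0409 0.0575 0.0578] [-0.208  0.207  0.641]
```

Emit:
{"name": "drive_tool", "arguments": {
  "motion": [
    {"dp":[0.006,0.0085,0.0085],"rot":[-0.031,0.031,0.096],"hand":0},
    {"dp":[0.012,0.017,0.017],"rot":[-0.062,0.062,0.192],"hand":0},
    {"dp":[0.018,0.0255,0.0255],"rot":[-0.093,0.093,0.288],"hand":0},
    {"dp":[0.024,0.034,0.034],"rot":[-0.125,0.124,0.385],"hand":0},
    {"dp":[0.03,0.042,0.042],"rot":[-0.156,0.155,0.481],"hand":0},
    {"dp":[0.036,0.05,0.05],"rot":[-0.187,0.186,0.577],"hand":0},
    {"dp":[0.041,0.0575,0.058],"rot":[-0.208,0.207,0.641],"hand":0},
    {"dp":[0.041,0.0575,0.058],"rot":[-0.208,0.207,0.641],"hand":0}
  ]
}}

```text
clock: 6.92
ee_pos: [525.9, 284.6, 195.9]
eef_rot: [[0.162, 0.981, 0.111], [0.804, -0.196, 0.561], [0.572, -0.001, -0.82]]
wrist_force: [0.2, 0.2, -0.5]
width: 87.7
grip_force: 0.0
```

Run:
```python
from h import *
snap('wrist','w2'); plan([543.5,357.5,90],tiltR(35),1,0)
```

```text
clock 6.9667 tcp [526.3 283.8 196.7] target [545.7 368.   74.7] q [-0.49  0.3   0.27  2.02 -0.95  0.8   0.24] F [ 0.1 -0.1 -0.6] grip 0.0 87.87522945290667
1 [0.0011 0.0026 0.1495] [-0.004  0.003  0.007]
```

View pics/w2.png

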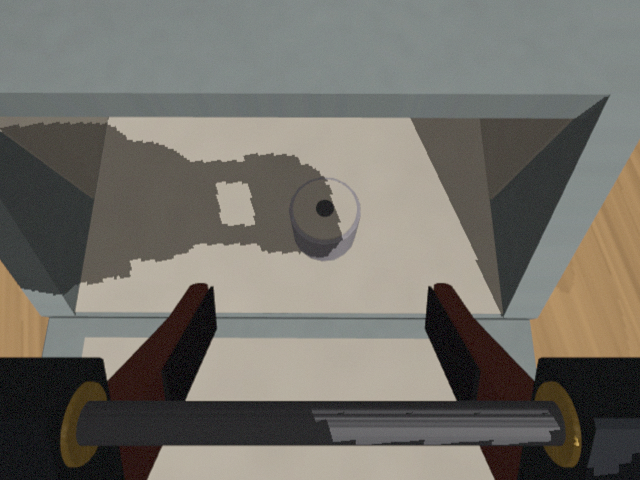

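The flask at (325,215) sits midway between the open fingers (columns 210 and 430). I'll advance along the tool axis and grip.

Emit:
{"name": "drive_tool", "arguments": {
  "motion": [
    {"dp":[0.0005,0.001,0.03],"rot":[0,0,0],"hand":0},
    {"dp":[0.001,0.0025,0.06],"rot":[0,0,0],"hand":0},
    {"dp":[0.001,0.0025,0.095],"rot":[0,0,0],"hand":0},
    {"dp":[0.001,0.0025,0.13],"rot":[0,0,0],"hand":0},
    {"dp":[0.001,0.0025,0.1485],"rot":[0,0,0],"hand":0},
    {"dp":[0.001,0.0025,0.1495],"rot":[0,0,0],"hand":0},
    {"dp":[0.001,0.0025,0.1495],"rot":[0,0,0],"hand":1},
    {"dp":[0.001,0.0025,0.1495],"rot":[0,0,0],"hand":1}
  ]
}}

```text
clock: 7.63
ee_pos: [548.4, 366.6, 76.9]
eef_rot: [[0.157, 0.981, 0.115], [0.805, -0.195, 0.561], [0.572, 0.004, -0.82]]
wrist_force: [-0.3, 0.3, 0.4]
width: 77.5
grip_force: 0.0
```

Emit:
{"name": "drive_tool", "arguments": {
  "motion": [
    {"dp":[0,0,0],"rot":[0,0,0],"hand":1},
    {"dp":[0,0,0],"rot":[0,0,0],"hand":1},
    {"dp":[0,0,0],"rot":[0,0,0],"hand":1},
    {"dp":[0,0,0],"rot":[0,0,0],"hand":1},
    {"dp":[0,0,0],"rot":[0,0,0],"hand":1},
    {"dp":[0,0,0],"rot":[0,0,0],"hand":1},
    {"dp":[0,0,0],"rot":[0,0,0],"hand":1},
    {"dp":[0,0,0],"rot":[0,0,0],"hand":1}
  ]
}}

```text
clock: 8.3
ee_pos: [547.0, 368.3, 77.0]
eef_rot: [[0.157, 0.981, 0.113], [0.804, -0.194, 0.562], [0.573, 0.003, -0.819]]
wrist_force: [-3.0, -1.7, 7.7]
width: 47.3
grip_force: 30.0
```

Run:
```python
from h import *
R=r.get_obs()['eef_rot']; 
G=r.get_obs()['ee_pos']-r.pinch_z*R[:,2]; print('G',G)
plan(G+[0,0,5],R,1); plan(G+[0,0,5]-41*xo,R,1); plan(G-41*xo,R,1)
```

```text
G [544.9085729  357.75651844  92.29974613]
clock 8.3 tcp [547.  368.3  77. ] target [547.  368.3  82. ] q [-0.24  0.55 -0.22  1.99 -1.02  0.45  0.3 ] F [-3.  -1.7  7.7] grip 30.001404583454132 47.34149618616965
1 [ 0.0029  0.     -0.0041] [0. 0. 0.]
clock 8.3 tcp [547.  368.3  77. ] target [538.8 328.1  82. ] q [-0.24  0.55 -0.22  1.99 -1.02  0.45  0.3 ] F [-3.  -1.7  7.7] grip 30.001404583454132 47.34149618616965
1 [-0.0307 -0.0003 -0.0276] [0. 0. 0.]
clock 8.3 tcp [547.  368.3  77. ] target [538.8 328.1  77. ] q [-0.24  0.55 -0.22  1.99 -1.02  0.45  0.3 ] F [-3.  -1.7  7.7] grip 30.001404583454132 47.34149618616965
1 [-0.0336 -0.0003 -0.0235] [0. 0. 0.]
```

Emit:
{"name": "drive_tool", "arguments": {
  "motion": [
    {"dp":[0.0023,0,-0.0033],"rot":[0,0,0],"hand":1},
    {"dp":[-0.004,0,-0.0075],"rot":[0,0,0],"hand":1},
    {"dp":[-0.012,0,-0.0135],"rot":[0,0,0],"hand":1},
    {"dp":[-0.02,0,-0.0195],"rot":[0,0,0],"hand":1},
    {"dp":[-0.0275,0,-0.025],"rot":[0,0,0],"hand":1},
    {"dp":[-0.031,0,-0.0268],"rot":[0,0,0],"hand":1},
    {"dp":[-0.0315,0,-0.0265],"rot":[0,0,0],"hand":1},
    {"dp":[-0.0315,0,-0.0265],"rot":[0,0,0],"hand":1}
  ]
}}

```text
clock: 8.97
ee_pos: [539.6, 327.1, 79.8]
eef_rot: [[0.159, 0.981, 0.114], [0.804, -0.196, 0.561], [0.573, 0.003, -0.82]]
wrist_force: [-0.7, 0.6, -3.5]
width: 47.5
grip_force: 30.0
```

Run:
```python
from h import *
c=snap('top','top2');P=cloud(c)
o=r.get_obs();print(o['ee_pos'],o['joint_positions'].round(3),o['wrist_force'],o['width'])
S=P[190:250,165:225].reshape(-1,3);S=S[(S[:,2]>104)&(S[:,2]<125)];print(len(S),np.median(S,0))
R=o['eef_rot']; G=o['ee_pos']-r.pinch_z*R[:,2]; print('G',G)
plan([*(G[:2]),92.3],R,1)
```

```text
[539.50914735 327.69243058  79.92624572] [-0.155  0.522 -0.237  2.028 -1.009  0.473  0.35 ] [ 0.43973153  0.20375189 -3.59025183] 47.44070670916794
189 [542.42424893 323.22263734 113.25589123]
G [537.37669826 317.19324596  95.25301261]
clock 9.0167 tcp [539.5 327.7  79.9] target [539.5 327.7  77. ] q [-0.16  0.52 -0.24  2.03 -1.01  0.47  0.35] F [ 0.4  0.2 -3.6] grip 29.99601513147354 47.44070670916794
1 [-0.0017 -0.      0.0024] [0. 0. 0.]
```

Emit:
{"name": "drive_tool", "arguments": {
  "motion": [
    {"dp":[-0.001,0,0.0015],"rot":[0,0,0],"hand":1},
    {"dp":[-0.0019,0,0.0027],"rot":[0,0,0],"hand":1},
    {"dp":[-0.0019,0,0.0027],"rot":[0,0,0],"hand":1},
    {"dp":[-0.0019,0,0.0027],"rot":[0,0,0],"hand":0.3},
    {"dp":[-0.0019,0,0.0027],"rot":[0,0,0],"hand":0},
    {"dp":[-0.0019,0,0.0027],"rot":[0,0,0],"hand":0},
    {"dp":[-0.0019,0,-0.005],"rot":[0,0,0],"hand":0},
    {"dp":[-0.0019,0,-0.025],"rot":[0,0,0],"hand":0}
  ]
}}

```text
clock: 9.68
ee_pos: [534.7, 313.0, 98.2]
eef_rot: [[0.158, 0.981, 0.11], [0.805, -0.193, 0.562], [0.572, -0.0, -0.82]]
wrist_force: [0.8, 0.3, -0.5]
width: 77.4
grip_force: 0.0
```

Run:
```python
from h import *
plan([537,318,190],tiltR(0),7)
```

```text
clock 9.6833 tcp [534.7 313.   98.2] target [537.  318.  171.3] q [-0.14  0.48 -0.22  2.04 -0.97  0.52  0.32] F [ 0.8  0.3 -0.5] grip 0.0 77.42274227828966
1 [ 0.0066  0.0002 -0.0081] [-0.    -0.087  0.001]
2 [ 0.0132  0.0004 -0.0163] [-0.001 -0.174  0.002]
3 [ 0.0198  0.0005 -0.0244] [-0.001 -0.261  0.003]
4 [ 0.0264  0.0007 -0.0325] [-0.001 -0.348  0.005]
5 [ 0.033   0.0009 -0.0406] [-0.002 -0.435  0.006]
6 [ 0.0396  0.0011 -0.0488] [-0.002 -0.522  0.007]
7 [ 0.0462  0.0012 -0.0569] [-0.003 -0.609  0.008]
```

Emit:
{"name": "drive_tool", "arguments": {
  "motion": [
    {"dp":[0,0,-0.035],"rot":[0,0,0],"hand":0},
    {"dp":[0,0,-0.07],"rot":[0,-0.08,0],"hand":0},
    {"dp":[0.005,0,-0.085],"rot":[0,-0.18,0.001],"hand":0},
    {"dp":[0.015,0,-0.085],"rot":[0,-0.29,0.003],"hand":0},
    {"dp":[0.025,0.0005,-0.08],"rot":[-0.001,-0.4,0.005],"hand":0},
    {"dp":[0.035,0.001,-0.075],"rot":[-0.002,-0.51,0.007],"hand":0},
    {"dp":[0.045,0.0012,-0.068],"rot":[-0.003,-0.609,0.008],"hand":0},
    {"dp":[0.0465,0.0012,-0.06],"rot":[-0.003,-0.609,0.008],"hand":0}
  ]
}}

```text
clock: 10.35
ee_pos: [536.7, 324.3, 177.0]
eef_rot: [[0.193, 0.981, 0.006], [0.981, -0.193, -0.002], [-0.001, 0.006, -1.0]]
wrist_force: [-1.5, 1.1, -0.5]
width: 87.8
grip_force: 0.0
```

Run:
```python
from h import *
c=snap('wrist','w3');P=cloud(c)
S=P[(P[...,2]>103)&(P[...,2]<122)&(np.hypot(P[...,0]-537,P[...,1]-318)<40)&(c['depth']>0)];print(len(S));(x,y),R=cv2.minEnclosingCircle(S[:,:2].astype(np.float32));print(x,y,R,S.mean(0))
plan([x,y,88],tiltR(0),1)
```

```text
5121
536.7422485351562 318.6612548828125 24.25057029724121 [537.0661776  320.74212573 109.32483172]
clock 10.4 tcp [536.  322.7 174.4] target [536.7 318.7  69.3] q [-0.73  0.45  0.16  1.66 -0.08  1.03 -0.75] F [-1.3  0.7 -1.2] grip 0.0 87.14256633146597
1 [-0.004   0.0011  0.1051] [ 0.003 -0.001  0.007]
```

View pics/w3.png

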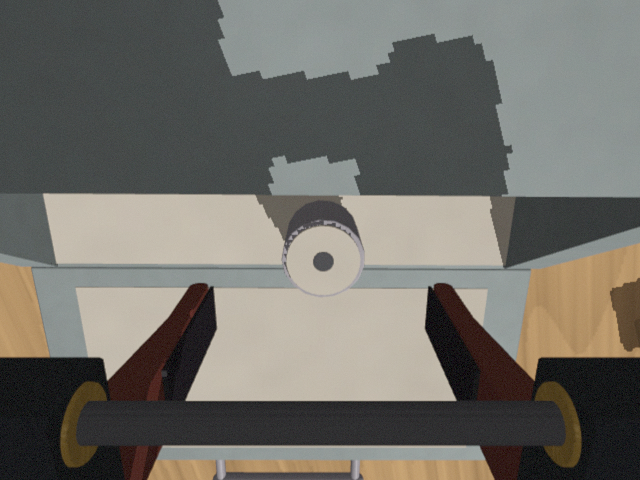

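The flask stands upright with its top centre at (323,261), on the floor ahead of the roof. I'll do a vertical regrasp.

Emit:
{"name": "drive_tool", "arguments": {
  "motion": [
    {"dp":[-0.002,0.0005,0.02],"rot":[0.001,0,0.003],"hand":0},
    {"dp":[-0.004,0.001,0.045],"rot":[0.003,-0.001,0.007],"hand":0},
    {"dp":[-0.004,0.001,0.075],"rot":[0.003,-0.001,0.007],"hand":0},
    {"dp":[-0.004,0.001,0.095],"rot":[0.003,-0.001,0.007],"hand":0},
    {"dp":[-0.004,0.001,0.1],"rot":[0.003,-0.001,0.007],"hand":0},
    {"dp":[-0.004,0.001,0.1],"rot":[0.003,-0.001,0.007],"hand":0.5},
    {"dp":[-0.004,0.001,0.1],"rot":[0.003,-0.001,0.007],"hand":1},
    {"dp":[-0.004,0.001,0.1],"rot":[0.003,-0.001,0.007],"hand":1}
  ]
}}

```text
clock: 11.07
ee_pos: [539.5, 311.6, 76.9]
eef_rot: [[0.21, 0.978, 0.003], [0.978, -0.21, 0.001], [0.002, 0.002, -1.0]]
wrist_force: [0.3, 0.8, 0.0]
width: 71.3
grip_force: 0.0
```

Emit:
{"name": "drive_tool", "arguments": {
  "motion": [
    {"dp":[0,0,0],"rot":[0,0,0],"hand":1},
    {"dp":[0,0,0],"rot":[0,0,0],"hand":1},
    {"dp":[0,0,0],"rot":[0,0,0],"hand":1},
    {"dp":[0,0,0],"rot":[0,0,0],"hand":1},
    {"dp":[0,0,0],"rot":[0,0,0],"hand":1},
    {"dp":[0,0,-0.005],"rot":[0,0,0],"hand":1},
    {"dp":[-0.02,0,-0.03],"rot":[0,0,0],"hand":1},
    {"dp":[-0.04,0,-0.06],"rot":[0,0,0],"hand":1}
  ]
}}

```text
clock: 11.73
ee_pos: [528.0, 272.1, 133.1]
eef_rot: [[0.207, 0.978, -0.004], [0.978, -0.207, -0.003], [-0.004, -0.003, -1.0]]
wrist_force: [1.1, -0.1, -2.4]
width: 47.7
grip_force: 30.0
```

Run:
```python
from h import *
plan([510.5,-169.5,160],tiltR(0,np.radians(11.6)),15)
```

```text
clock 11.7333 tcp [528.  272.1 133.1] target [ 510.5 -169.5  141.3] q [-0.68  0.45  0.16  1.77 -0.08  0.93 -0.69] F [ 1.1 -0.1 -2.4] grip 29.99978095293045 47.73307175422041
1 [-0.029   0.005  -0.0004] [-0.     0.    -0.014]
2 [-0.0581  0.0099 -0.0009] [-0.     0.    -0.028]
3 [-0.0871  0.0149 -0.0013] [-0.001  0.001 -0.042]
4 [-0.1162  0.0198 -0.0018] [-0.001  0.001 -0.056]
5 [-0.1452  0.0248 -0.0022] [-0.001  0.001 -0.07 ]
6 [-0.1743  0.0298 -0.0027] [-0.001  0.001 -0.084]
7 [-0.2033  0.0347 -0.0031] [-0.002  0.002 -0.098]
8 [-0.2324  0.0397 -0.0036] [-0.002  0.002 -0.112]
9 [-0.2614  0.0447 -0.004 ] [-0.002  0.002 -0.126]
10 [-0.2904  0.0496 -0.0045] [-0.002  0.002 -0.14 ]
11 [-0.3195  0.0546 -0.0049] [-0.003  0.003 -0.153]
12 [-0.3485  0.0595 -0.0053] [-0.003  0.003 -0.167]
13 [-0.3776  0.0645 -0.0058] [-0.003  0.003 -0.181]
14 [-0.4066  0.0695 -0.0062] [-0.003  0.003 -0.195]
15 [-0.4357  0.0744 -0.0067] [-0.004  0.004 -0.209]
```

Emit:
{"name": "drive_tool", "arguments": {
  "motion": [
    {"dp":[-0.02,0.0035,-0.02],"rot":[0,0,-0.014],"hand":1},
    {"dp":[-0.05,0.008,-0.04],"rot":[0,0,-0.028],"hand":1},
    {"dp":[-0.08,0.013,-0.04],"rot":[-0.001,0.001,-0.042],"hand":1},
    {"dp":[-0.11,0.018,-0.04],"rot":[-0.001,0.001,-0.056],"hand":1},
    {"dp":[-0.14,0.024,-0.04],"rot":[-0.001,0.001,-0.07],"hand":1},
    {"dp":[-0.17,0.029,-0.04],"rot":[-0.001,0.001,-0.084],"hand":1},
    {"dp":[-0.2,0.034,-0.04],"rot":[-0.002,0.002,-0.098],"hand":1},
    {"dp":[-0.23,0.039,-0.04],"rot":[-0.002,0.002,-0.112],"hand":1}
  ]
}}

```text
clock: 12.4
ee_pos: [519.4, 37.6, 175.1]
eef_rot: [[0.098, 0.995, 0.003], [0.995, -0.098, 0.001], [0.001, 0.002, -1.0]]
wrist_force: [-0.0, 0.3, -3.2]
width: 47.5
grip_force: 30.0
```

Run:
```python
from h import *
plan([510.5,-169.5,180],tiltR(0,np.radians(11.6)),7)
```

```text
clock 12.4 tcp [519.4  37.6 175.1] target [ 510.5 -169.5  161.3] q [-0.35  0.28  0.22  1.92 -0.08  0.95 -0.19] F [-0.   0.3 -3.2] grip 30.00050961971283 47.53222608589113
1 [-0.0296  0.0016  0.0019] [ 0.    -0.    -0.014]
2 [-0.0591  0.0033  0.0039] [ 0.001 -0.    -0.028]
3 [-0.0887  0.0049  0.0058] [ 0.001 -0.001 -0.042]
4 [-0.1183  0.0066  0.0078] [ 0.001 -0.001 -0.057]
5 [-0.1479  0.0082  0.0097] [ 0.002 -0.001 -0.071]
6 [-0.1774  0.0099  0.0116] [ 0.002 -0.001 -0.085]
7 [-0.207   0.0115  0.0136] [ 0.002 -0.001 -0.099]
```

Emit:
{"name": "drive_tool", "arguments": {
  "motion": [
    {"dp":[-0.03,0.0016,0],"rot":[0,0,-0.014],"hand":1},
    {"dp":[-0.06,0.0033,0],"rot":[0.001,0,-0.028],"hand":1},
    {"dp":[-0.09,0.005,0],"rot":[0.001,0,-0.042],"hand":1},
    {"dp":[-0.12,0.0066,0.005],"rot":[0.001,0,-0.057],"hand":1},
    {"dp":[-0.15,0.0082,0.01],"rot":[0.002,-0.001,-0.071],"hand":1},
    {"dp":[-0.18,0.01,0.012],"rot":[0.002,-0.001,-0.085],"hand":1},
    {"dp":[-0.207,0.0115,0.0136],"rot":[0.002,-0.001,-0.099],"hand":1},
    {"dp":[-0.207,0.0115,0.0136],"rot":[0.002,-0.001,-0.099],"hand":1}
  ]
}}

```text
clock: 13.07
ee_pos: [509.3, -174.5, 161.1]
eef_rot: [[0.007, 1.0, -0.0], [1.0, -0.007, -0.003], [-0.003, -0.0, -1.0]]
wrist_force: [0.0, -0.2, -2.5]
width: 47.2
grip_force: 30.0
```

Run:
```python
from h import *
c=snap('wrist','w4');P=cloud(c)
for nm,p,lo,hi in(('tall',(507.3,-85.4),86,100),('held',(510.5,-169.5),170,215),('short',(514.7,-254),36,50)):
    S=P[(P[...,2]>lo)&(P[...,2]<hi)&(np.hypot(P[...,0]-p[0],P[...,1]-p[1])<35)&(c['depth']>0)]
    if len(S)>20: print(nm,len(S),cv2.minEnclosingCircle(S[:,:2].astype(np.float32)),S.mean(0),S[:,2].min())
plan([510.5,-169.5,46],tiltR(0,np.radians(11.6)),1)
```

```text
tall 7148 ((505.7157897949219, -85.12548065185547), 23.98822784423828) [505.78325258 -84.60093169  91.4102154 ] 87.0935088737289
held 21424 ((510.4248046875, -163.43771362304688), 34.338600158691406) [ 509.10081056 -163.43977031  194.04224308] 170.0043071010279
clock 13.1167 tcp [ 509.7 -171.4  161. ] target [ 510.5 -169.5   27.3] q [-0.    0.33  0.3   1.9  -0.12  0.93  0.34] F [-0.5  1.2 -3.4] grip 29.999200701713562 47.58969125888326
1 [0.0021 0.0008 0.1337] [-0.     0.001 -0.006]
```

View pics/w4.png

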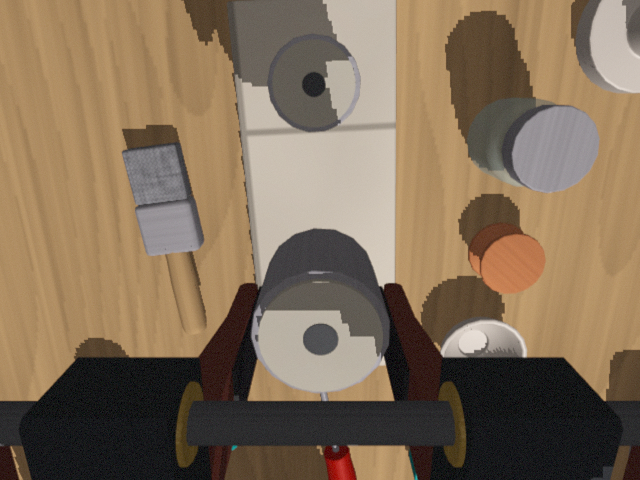

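The held flask's top centre is at (320,339) and the tall flask's at (314,84). I'll check where the held flask sits relative to the tool.

Run:
```python
from h import *
c=dict(np.load('pics/w4.npz'));P=cloud(c)
for u,v in((320,339),(320,300),(320,375),(275,330),(365,330)): print(u,v,px(c,u,v,1).round(1))
m=np.zeros((480,640),np.uint8);cv2.circle(m,(320,334),58,1,-1);Q=P[(m>0)&(P[...,2]>185)];ce=Q.mean(0);n=np.linalg.svd(Q-ce,full_matrices=False)[2][2];print(ce,n,len(Q))
```

```text
320 339 [ 508.4 -167.4  195.7]
320 300 [ 508.5 -153.2  195.2]
320 375 [ 508.3 -181.8  195.3]
275 330 [ 493.5 -164.2  195.1]
365 330 [ 523.4 -164.4  195.2]
[ 508.43696756 -165.79460876  195.59540237] [-0.00409115 -0.36124244  0.93246295] 10557
```

Emit:
{"name": "drive_tool", "arguments": {
  "motion": [
    {"dp":[-0.002,0.002,0.02],"rot":[0,0,0],"hand":1},
    {"dp":[-0.002,0.002,0.045],"rot":[0,0,0],"hand":1},
    {"dp":[-0.002,0.002,0.07],"rot":[0,0,0],"hand":1},
    {"dp":[-0.002,0.002,0.095],"rot":[0,0,0],"hand":1},
    {"dp":[-0.002,0.002,0.115],"rot":[0,0,0],"hand":1},
    {"dp":[-0.002,0.002,0.125],"rot":[0,0,0],"hand":1},
    {"dp":[-0.002,0.002,0.13],"rot":[0,0,0],"hand":1},
    {"dp":[-0.002,0.002,0.131],"rot":[0,0,0],"hand":1}
  ]
}}

```text
clock: 13.78
ee_pos: [512.9, -169.1, 29.8]
eef_rot: [[-0.0, 1.0, -0.0], [1.0, 0.0, 0.001], [0.001, -0.0, -1.0]]
wrist_force: [0.5, 0.3, -3.4]
width: 47.4
grip_force: 30.0
```

Emit:
{"name": "drive_tool", "arguments": {
  "motion": [
    {"dp":[0,0,0.001],"rot":[0,0,0],"hand":1},
    {"dp":[0,0,0.002],"rot":[0,0,0],"hand":1},
    {"dp":[0,0,0.003],"rot":[0,0,0],"hand":1},
    {"dp":[0,0,0.003],"rot":[0,0,0],"hand":1},
    {"dp":[0,0,0.003],"rot":[0,0,0],"hand":1},
    {"dp":[0,0,0.003],"rot":[0,0,0],"hand":1},
    {"dp":[0,0,0.003],"rot":[0,0,0],"hand":1},
    {"dp":[0,0,0.003],"rot":[0,0,0],"hand":1}
  ]
}}

```text
clock: 14.45
ee_pos: [513.3, -169.7, 27.8]
eef_rot: [[0.0, 1.0, 0.002], [1.0, -0.0, 0.0], [0.0, 0.002, -1.0]]
wrist_force: [-0.3, 0.2, 3.7]
width: 47.5
grip_force: 30.0
```

Emit:
{"name": "drive_tool", "arguments": {
  "motion": [
    {"dp":[0,0,0],"rot":[0,0,0],"hand":0.2},
    {"dp":[0,0,0],"rot":[0,0,0],"hand":0.2},
    {"dp":[0,0,0],"rot":[0,0,0],"hand":0.2},
    {"dp":[0,0,0],"rot":[0,0,0],"hand":0.2},
    {"dp":[0,0,0],"rot":[0,0,0],"hand":0.2},
    {"dp":[0,0,-0.03],"rot":[0,0,0],"hand":0.2},
    {"dp":[0,0,-0.07],"rot":[0,0,0],"hand":0.2},
    {"dp":[0,0,-0.11],"rot":[0,0,0],"hand":0.2}
  ]
}}

```text
clock: 15.12
ee_pos: [511.8, -169.6, 137.7]
eef_rot: [[0.0, 1.0, -0.002], [1.0, -0.0, 0.001], [0.001, -0.002, -1.0]]
wrist_force: [1.9, -1.0, 0.3]
width: 70.6
grip_force: 0.0
```

Run:
```python
from h import *
R=np.array([[-.9797,.2007,0],[.2007,.9797,0],[0,0,-1]])
plan([464,97,170],R,14)
```

```text
clock 15.1167 tcp [ 511.8 -169.6  137.7] target [464.   97.  151.3] q [-0.    0.37  0.29  1.91 -0.13  0.88  0.36] F [ 1.9 -1.   0.3] grip 0.0 70.56639381576379
1 [ 0.019  -0.0034 -0.001 ] [-0.    -0.    -0.098]
2 [ 0.0381 -0.0069 -0.0019] [-0.    -0.    -0.196]
3 [ 0.0571 -0.0103 -0.0029] [-0.    -0.    -0.293]
4 [ 0.0762 -0.0137 -0.0038] [-0.    -0.001 -0.391]
5 [ 0.0952 -0.0171 -0.0048] [-0.001 -0.001 -0.489]
6 [ 0.1143 -0.0206 -0.0057] [-0.001 -0.001 -0.587]
7 [ 0.1333 -0.024  -0.0067] [-0.001 -0.001 -0.685]
8 [ 0.1524 -0.0274 -0.0076] [-0.001 -0.001 -0.782]
9 [ 0.1714 -0.0309 -0.0086] [-0.001 -0.001 -0.88 ]
10 [ 0.1904 -0.0343 -0.0095] [-0.001 -0.001 -0.978]
11 [ 0.2095 -0.0377 -0.0105] [-1.000e-03 -2.000e-03 -1.076e+00]
12 [ 0.2285 -0.0412 -0.0114] [-1.000e-03 -2.000e-03 -1.174e+00]
13 [ 0.2476 -0.0446 -0.0124] [-1.000e-03 -2.000e-03 -1.271e+00]
14 [ 0.2666 -0.048  -0.0133] [-1.000e-03 -2.000e-03 -1.369e+00]
```

Emit:
{"name": "drive_tool", "arguments": {
  "motion": [
    {"dp":[0.005,-0.003,-0.035],"rot":[0,0,-0.05],"hand":0.5},
    {"dp":[0.03,-0.007,-0.05],"rot":[0,0,-0.17],"hand":0.5},
    {"dp":[0.055,-0.01,-0.05],"rot":[0,0,-0.29],"hand":0.5},
    {"dp":[0.08,-0.014,-0.05],"rot":[0,0,-0.41],"hand":0.5},
    {"dp":[0.105,-0.018,-0.05],"rot":[0,0,-0.53],"hand":0.5},
    {"dp":[0.13,-0.023,-0.05],"rot":[0,0,-0.65],"hand":0.5},
    {"dp":[0.155,-0.028,-0.05],"rot":[0,0,-0.77],"hand":0.5},
    {"dp":[0.18,-0.032,-0.05],"rot":[0,0,-0.89],"hand":0.5}
  ]
}}

```text
clock: 15.78
ee_pos: [480.4, 11.3, 187.5]
eef_rot: [[-0.781, 0.625, 0.001], [0.625, 0.781, 0.0], [-0.0, 0.001, -1.0]]
wrist_force: [-0.2, 0.5, 0.2]
width: 43.9
grip_force: 0.0
```

Run:
```python
from h import *
c=snap('top','top3');P=cloud(c)
for nm,p,lo,hi in(('tall',(507.3,-85.4),84,100),('flask',(512,-166),52,72),('short',(514.7,-254),34,50)):
    S=P[(P[...,2]>lo)&(P[...,2]<hi)&(np.hypot(P[...,0]-p[0],P[...,1]-p[1])<35)&(c['depth']>0)]
    if len(S)>20: print(nm,len(S),cv2.minEnclosingCircle(S[:,:2].astype(np.float32)),S.mean(0))
R=np.array([[-.9797,.2007,0],[.2007,.9797,0],[0,0,-1]])
plan([464,97,120],R,5)
B=P[(P[...,2]>35)&(P[...,2]<56)&(P[...,1]>70)&(P[...,1]<130)&(P[...,0]>380)&(P[...,0]<550)];print(len(B),B.mean(0) if len(B) else 0)
```

```text
tall 232 ((507.1451110839844, -85.2927474975586), 23.812448501586914) [510.15402061 -89.17730721  92.41957178]
flask 307 ((514.3301391601562, -163.1742401123047), 24.044614791870117) [ 513.32678891 -162.74906197   61.59618282]
short 296 ((515.251220703125, -253.7621612548828), 24.493751525878906) [ 513.95933374 -253.05713542   41.81671986]
clock 15.8333 tcp [479.7  16.7 187.4] target [464.   97.  101.3] q [-0.18  0.2   0.05  1.98 -0.02  0.96  0.79] F [-0.7  4.5  0. ] grip 0.0 44.150679107711014
1 [0.0123 0.0107 0.0173] [ 0.001 -0.    -0.092]
2 [0.0246 0.0214 0.0345] [ 0.001 -0.    -0.184]
3 [0.037  0.0321 0.0518] [ 0.002 -0.001 -0.276]
4 [0.0493 0.0428 0.0691] [ 0.002 -0.001 -0.367]
5 [0.0616 0.0535 0.0863] [ 0.003 -0.001 -0.459]
275 [462.07624295 104.93488543  49.59474572]
```

Emit:
{"name": "drive_tool", "arguments": {
  "motion": [
    {"dp":[0.0123,0.0107,0.01],"rot":[0,0,-0.092],"hand":0.65},
    {"dp":[0.0246,0.0214,0.025],"rot":[0.001,0,-0.184],"hand":0.65},
    {"dp":[0.037,0.0321,0.04],"rot":[0.002,-0.001,-0.276],"hand":0.65},
    {"dp":[0.0493,0.0428,0.06],"rot":[0.002,-0.001,-0.367],"hand":0.65},
    {"dp":[0.0616,0.0535,0.08],"rot":[0.003,-0.001,-0.459],"hand":0.65},
    {"dp":[0.0616,0.0535,0.0863],"rot":[0.003,-0.001,-0.459],"hand":0.65},
    {"dp":[0.0616,0.0535,0.0863],"rot":[0.003,-0.001,-0.459],"hand":0.65},
    {"dp":[0.0616,0.0535,0.0863],"rot":[0.003,-0.001,-0.459],"hand":0.65}
  ]
}}

```text
clock: 16.5
ee_pos: [467.1, 89.6, 101.3]
eef_rot: [[-0.975, 0.224, -0.0], [0.224, 0.975, -0.003], [-0.001, -0.003, -1.0]]
wrist_force: [-0.4, 0.5, 0.5]
width: 30.9
grip_force: 0.0
```

Run:
```python
from h import *
c=snap('wrist','w5');P=cloud(c)
B=P[(P[...,2]>44)&(P[...,2]<56)&(abs((P[...,:2]-[464,97])@xo[:2])<25)&(abs((P[...,:2]-[464,97])@w[:2])<50)&(c['depth']>0)];q=B[:,:2]@xo[:2]
print(len(B),B.mean(0),np.percentile(q,[2,50,98]),np.array([464,97])@xo[:2])
plan([464,97,45],tiltR(0,0)@np.array([[0,1,0],[-1,0,0],[0,0,1]]),1)
plan([464,97,45],tiltR(0,0)@np.array([[0,-1,0],[1,0,0],[0,0,1]]),1)
```

```text
3970 [460.95427109  98.80860304  49.22961797] [183.67976333 189.29837148 195.05604165] 188.1557
clock 16.55 tcp [467.5  89.5 101.8] target [464.   97.   26.3] q [-0.24  0.32 -0.06  2.07  0.03  0.75  1.02] F [ 0.4 -0.4 -0.1] grip 0.0 31.02231661159877
1 [0.0053 0.0067 0.0755] [-0.003  0.002 -0.024]
clock 16.55 tcp [467.5  89.5 101.8] target [464.   97.   26.3] q [-0.24  0.32 -0.06  2.07  0.03  0.75  1.02] F [ 0.4 -0.4 -0.1] grip 0.0 31.02231661159877
1 [0.0053 0.0067 0.0755] [3.000e-03 4.000e-03 3.118e+00]
```

View pics/w5.png

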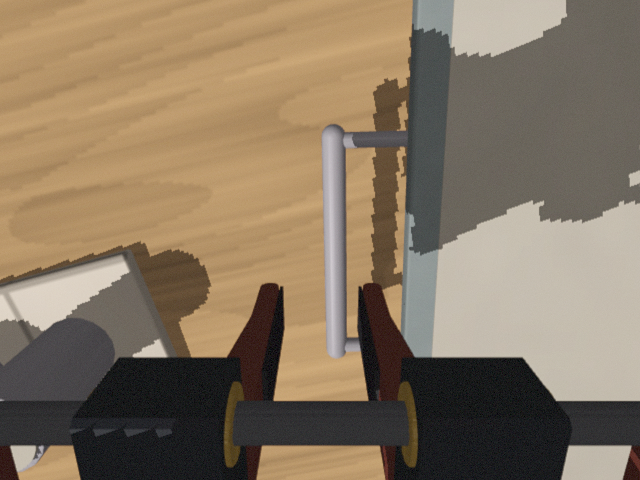

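The bar lies at column 335, rows 130–355, a few mm toward the door from the finger centre. I'll correct by 8 mm, descend and grip.

Emit:
{"name": "drive_tool", "arguments": {
  "motion": [
    {"dp":[0.004,0.008,0],"rot":[-0.003,0.002,-0.024],"hand":0.65},
    {"dp":[0.006,0.008,0.015],"rot":[-0.003,0.002,-0.024],"hand":0.65},
    {"dp":[0.006,0.008,0.04],"rot":[-0.003,0.002,-0.024],"hand":0.65},
    {"dp":[0.006,0.008,0.065],"rot":[-0.003,0.002,-0.024],"hand":0.65},
    {"dp":[0.006,0.008,0.0755],"rot":[-0.003,0.002,-0.024],"hand":0.65},
    {"dp":[0.006,0.008,0.0755],"rot":[-0.003,0.002,-0.024],"hand":1},
    {"dp":[0.006,0.008,0.0755],"rot":[-0.003,0.002,-0.024],"hand":1},
    {"dp":[0.006,0.008,0.0755],"rot":[-0.003,0.002,-0.024],"hand":1}
  ]
}}

```text
clock: 17.22
ee_pos: [463.6, 99.7, 26.8]
eef_rot: [[-0.98, 0.197, 0.0], [0.197, 0.98, 0.001], [-0.0, 0.001, -1.0]]
wrist_force: [-2.7, -12.8, -1.3]
width: 14.6
grip_force: 7.5
```

Run:
```python
from h import *
o=r.get_obs(); print(o['ee_pos'],o['width'],o['grip_force'],o['wrist_force'],o['ee_pos']@xo)
for k in range(25):
    a=np.arctan2(-15,206)+k/24*2.094; R=206.5
    print(k,'y %.4f z %.4f'%(-(R*np.cos(a)-206)/1000,-(R*np.sin(a)+15)/1000))
```

```text
[463.59712543  99.66010878  26.75431808] 14.634340869265648 7.535164654254913 [ -2.71180723 -12.76083953  -1.26342086] 190.68095164528276
0 y 0.0000 z -0.0000
1 y -0.0005 z -0.0180
2 y 0.0006 z -0.0360
3 y 0.0032 z -0.0538
4 y 0.0073 z -0.0713
5 y 0.0130 z -0.0884
6 y 0.0201 z -0.1050
7 y 0.0287 z -0.1208
8 y 0.0386 z -0.1359
9 y 0.0497 z -0.1500
10 y 0.0621 z -0.1631
11 y 0.0756 z -0.1751
12 y 0.0900 z -0.1858
13 y 0.1053 z -0.1953
14 y 0.1214 z -0.2034
15 y 0.1382 z -0.2100
16 y 0.1554 z -0.2152
17 y 0.1731 z -0.2189
18 y 0.1909 z -0.2210
19 y 0.2089 z -0.2215
20 y 0.2269 z -0.2204
21 y 0.2447 z -0.2178
22 y 0.2623 z -0.2137
23 y 0.2794 z -0.2080
24 y 0.2959 z -0.2009
```

Emit:
{"name": "drive_tool", "arguments": {
  "motion": [
    {"dp":[0,-0.002,0],"rot":[0,0,0],"hand":1},
    {"dp":[0,-0.0025,0],"rot":[0,0,0],"hand":1},
    {"dp":[0,-0.003,-0.009],"rot":[0,0,0],"hand":1},
    {"dp":[0,-0.003,-0.018],"rot":[0,0,0],"hand":1},
    {"dp":[0,-0.002,-0.036],"rot":[0,0,0],"hand":1},
    {"dp":[0,0.0007,-0.0538],"rot":[0,0,0],"hand":1},
    {"dp":[0,0.0048,-0.0713],"rot":[0,0,0],"hand":1},
    {"dp":[0,0.0105,-0.0884],"rot":[0,0,0],"hand":1}
  ]
}}

```text
clock: 17.88
ee_pos: [465.6, 110.3, 115.4]
eef_rot: [[-0.98, 0.197, 0.001], [0.197, 0.98, 0.002], [-0.001, 0.002, -1.0]]
wrist_force: [4.5, 3.5, -8.5]
width: 11.4
grip_force: 30.0
```

Emit:
{"name": "drive_tool", "arguments": {
  "motion": [
    {"dp":[0,0.0071,-0.0166],"rot":[0,0,0],"hand":1},
    {"dp":[0,0.0157,-0.0324],"rot":[0,0,0],"hand":1},
    {"dp":[0,0.0256,-0.0475],"rot":[0,0,0],"hand":1},
    {"dp":[0,0.0367,-0.0616],"rot":[0,0,0],"hand":1},
    {"dp":[0,0.0491,-0.0747],"rot":[0,0,0],"hand":1},
    {"dp":[0,0.0626,-0.0867],"rot":[0,0,0],"hand":1},
    {"dp":[0,0.077,-0.0974],"rot":[0,0,0],"hand":1},
    {"dp":[0,0.0923,-0.1069],"rot":[0,0,0],"hand":1}
  ]
}}

```text
clock: 18.55
ee_pos: [483.0, 194.8, 223.1]
eef_rot: [[-0.98, 0.201, -0.002], [0.201, 0.98, -0.006], [0.001, -0.007, -1.0]]
wrist_force: [-4.3, -12.4, 11.0]
width: 11.3
grip_force: 30.0
```

Emit:
{"name": "drive_tool", "arguments": {
  "motion": [
    {"dp":[0,0.0161,-0.0095],"rot":[0,0,0],"hand":1},
    {"dp":[0,0.0329,-0.0165],"rot":[0,0,0],"hand":1},
    {"dp":[0,0.0501,-0.0217],"rot":[0,0,0],"hand":1},
    {"dp":[0,0.0678,-0.0254],"rot":[0,0,0],"hand":1},
    {"dp":[0,0.0856,-0.0275],"rot":[0,0,0],"hand":1},
    {"dp":[0,0.1036,-0.028],"rot":[0,0,0],"hand":1},
    {"dp":[0,0.1216,-0.0268],"rot":[0,0,0],"hand":1},
    {"dp":[0,0.1394,-0.024],"rot":[0,0,0],"hand":1}
  ]
}}

```text
clock: 19.22
ee_pos: [512.2, 336.0, 247.2]
eef_rot: [[-0.98, 0.199, 0.003], [0.199, 0.98, 0.0], [-0.003, 0.001, -1.0]]
wrist_force: [2.5, -4.8, 2.2]
width: 11.4
grip_force: 30.0
```

Run:
```python
from h import *
plan([521.7,384.5,246],r.get_obs()['eef_rot'],1)
```

```text
clock 19.2167 tcp [512.2 336.  247.2] target [521.7 384.5 227.3] q [-0.55  0.38 -0.15  1.59  0.06  1.18  0.66] F [ 2.5 -4.8  2.2] grip 30.0002583861351 11.401036854468495
1 [0.0003 0.0494 0.02  ] [0. 0. 0.]
```

Emit:
{"name": "drive_tool", "arguments": {
  "motion": [
    {"dp":[0,0.0088,0.0025],"rot":[0,0,0],"hand":1},
    {"dp":[0,0.0176,0.005],"rot":[0,0,0],"hand":1},
    {"dp":[0,0.026,0.0085],"rot":[0,0,0],"hand":1},
    {"dp":[0,0.0347,0.0122],"rot":[0,0,0],"hand":1},
    {"dp":[0,0.043,0.016],"rot":[0,0,0],"hand":1},
    {"dp":[0,0.05,0.02],"rot":[0,0,0],"hand":1},
    {"dp":[0,0.053,0.0215],"rot":[0,0,0],"hand":1},
    {"dp":[0,0.053,0.0215],"rot":[0,0,0],"hand":1}
  ]
}}

```text
clock: 19.88
ee_pos: [522.8, 388.4, 227.7]
eef_rot: [[-0.98, 0.198, 0.004], [0.198, 0.98, 0.002], [-0.003, 0.002, -1.0]]
wrist_force: [-2.8, -5.5, 17.1]
width: 10.9
grip_force: 30.0
```

Emit:
{"name": "drive_tool", "arguments": {
  "motion": [
    {"dp":[0,0.002,0],"rot":[0,0,0],"hand":1},
    {"dp":[0,0.003,0.001],"rot":[0,0,0],"hand":1},
    {"dp":[0,0.003,0.001],"rot":[0,0,0],"hand":1},
    {"dp":[0,0.003,0.001],"rot":[0,0,0],"hand":0.7},
    {"dp":[0,0.001,0],"rot":[0,0,0],"hand":0.5},
    {"dp":[0,0,0],"rot":[0,0,0],"hand":0.5},
    {"dp":[0,0,-0.03],"rot":[0,0,0],"hand":0.5},
    {"dp":[0,0,-0.07],"rot":[0,0,0],"hand":0.5}
  ]
}}

```text
clock: 20.55
ee_pos: [519.4, 387.4, 290.3]
eef_rot: [[-0.981, 0.196, -0.007], [0.196, 0.981, -0.004], [0.006, -0.005, -1.0]]
wrist_force: [1.4, 0.9, 1.2]
width: 40.7
grip_force: 0.0
```

Emit:
{"name": "drive_tool", "arguments": {
  "motion": [
    {"dp":[0,0,-0.03],"rot":[0,0,0],"hand":0.5},
    {"dp":[0.04,0,-0.05],"rot":[0,0,0],"hand":0.5},
    {"dp":[0.08,0,-0.05],"rot":[0,0,0],"hand":0.5},
    {"dp":[0.12,0,-0.05],"rot":[0,0,0],"hand":0.5},
    {"dp":[0.16,0,-0.05],"rot":[0,0,0],"hand":0.5},
    {"dp":[0.16,0,-0.05],"rot":[0,0,0],"hand":0.5},
    {"dp":[0.16,0,-0.05],"rot":[0,0,0],"hand":0.5},
    {"dp":[0.16,0,-0.05],"rot":[0,0,0],"hand":0.5}
  ]
}}

```text
clock: 21.22
ee_pos: [364.6, 420.1, 343.8]
eef_rot: [[-0.981, 0.196, -0.0], [0.196, 0.981, 0.001], [0.0, 0.0, -1.0]]
wrist_force: [0.9, 0.5, 0.5]
width: 43.5
grip_force: 0.0
```

Run:
```python
from h import *
a=dict(np.load('pics/top0.npz'));c=snap('top','top4')
m=np.zeros((480,640),np.uint8); cv2.fillPoly(m,[np.array([[185,165],[222,182],[182,290],[160,285]])],1)
for q in(a,c):
    P=cloud(q);Q=P[(m>0)&(q['depth']>0)]
    for _ in range(5):
        ce=Q.mean(0);n=np.linalg.svd(Q-ce,full_matrices=False)[2][2];Q=Q[abs((Q-ce)@n)<6]
    print(n*np.sign(n[2]),len(Q),'lean',np.degrees(np.arcsin(abs(n[2]))))
P=cloud(c)
for nm,p,lo,hi in(('tall',(507.3,-85.4),84,100),('flask',(512,-166),52,72),('short',(514.7,-254),34,50)):
    S=P[(P[...,2]>lo)&(P[...,2]<hi)&(np.hypot(P[...,0]-p[0],P[...,1]-p[1])<35)&(c['depth']>0)]
    print(nm,cv2.minEnclosingCircle(S[:,:2].astype(np.float32)))
h=np.hstack([a['img'][130:310,30:240],c['img'][130:310,30:240]])[:,:,::-1]
cv2.imwrite('pics/cmp.png',cv2.resize(h,None,fx=1.9,fy=1.9)); print(r.get_obs()['ee_pos'],r.get_obs()['clock'])
```

```text
[-0.1756029  -0.85717068  0.4841715 ] 3848 lean 28.958205904021238
[-0.17445011 -0.85051815  0.49617138] 3854 lean 29.747022255034512
tall ((507.0307312011719, -85.40181732177734), 24.206146240234375)
flask ((513.8021240234375, -163.726806640625), 24.39944076538086)
short ((514.0374145507812, -253.7784881591797), 24.161312103271484)
[365.35616455 419.73224684 343.50301438] 21.2667
```

View pics/cmp.png

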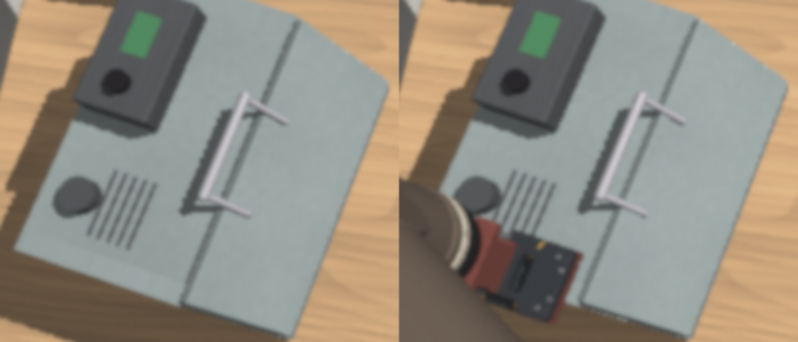

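The door looks the same as in the shut picture (handle at 205–245 on the left, 604–643 on the right), and the measured lean matches too. The flasks are in place and the gripper is clear, so I'm handing in.

```bash
python3 -c "
from station import r
print(r.close_job())"
```

```text
the job is handed in; nothing more can be done
None
```

I handed the job in at about 21 s. By camera the oven door is shut again and the steel flask stands on the tile about 79 mm from the tall flask and 90 mm from the short one, neither of which has shifted; the hand-in returned no verdict.

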